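# Set up the drip coffee maker

### The job

Set up the one-cup drip coffee maker on the round cork coaster, building it up there one part at a time in this order: the white beaker (the one without a handle) upright on the middle of the coaster, then the steel brewer seated squarely on the beaker's mouth, then the press inside the brewer with its stem up, and last the bell-shaped lid fully down over the brewer. Set each part down gently, let go of everything, and leave the mug and the jar where they stand.

Things in the scene. Friction and masses are not known exactly. Their poses are not given: they have to be found in the camera images.
- coaster: Round cork coaster, 104 mm across and 10 mm thick, fixed to the worktop. Origin: centre of its underside, z up. It lies in a different place at each start.
- beaker: Plain white ceramic beaker without a handle, loose and upright: 85 mm tall, 58 mm across at the foot and 64 mm at the mouth, wall 4 mm (mouth 56 mm inside), about 0.2 kg. Origin: centre of its underside, z up its axis. Pinch it across its outside from above.
- brewer: Loose steel brewer, open on top, 60 mm tall, 0.13 kg. Tapered foot 38 to 46 mm across, 10 mm tall, goes into the beaker's mouth; flange 84 mm across, 10 to 13 mm up, rests on its rim; above, a round chamber 58 mm across (52 inside), inner floor 15 mm and rim 60 mm up. Origin: centre of the foot's underside, z up; seated, 75 mm above the beaker's origin. Pinch the chamber above the flange.
- press: Loose steel press, 0.07 kg: a flat disc 42 mm across and 5 mm thick with a ring of dark dots, and an upright stem 12 mm in diameter from its middle to 63 mm above the underside. Origin: centre of the disc's underside, z up the stem. In place it stands on the brewer's inner floor, stem 18 mm proud of the brewer's rim. Pinch the stem near its top.
- lid: Loose bell-shaped steel lid with dark wooden knob, 56 mm tall, 0.1 kg. Brim 73 mm across, 10 mm tall, its underside recess 68 mm wide and 7 mm deep fits over the brewer's chamber; hollow dome 47 mm across up to 34 mm clears the press's stem; knob 18 mm across from 34 to 56 mm. Origin: centre of the brim's underside, z up; fully down, 53 mm above the brewer's origin. Pinch the knob.
- mug: Bystander: wide white ceramic mug with a handle, 80 mm across, 70 mm tall, loose. Not part of the job. Origin: centre of its underside; the handle is at its own +y.
- jar: Bystander: closed glass jar with a steel lid, 62 mm across, 80 mm tall, loose. Not part of the job. Origin: centre of its underside.
- trivet: Bystander: square tile, 100 x 100 x 10 mm, fixed to the worktop. Not the coaster. Origin: centre of its underside.
There are look-alikes about, which are no part of the job. What is shaped like the brewer but green is not meant. What is shaped like the press but pink is not meant.

How it is judged:
By the outcome, as a careful person would: the job done as asked, in the order asked, and still so for the second after the job is handed in, with the robot touching nothing.
It also fails if it takes over 120 s, if anything falls off the work surface, if the arm or the gripper's body presses on something with over 40 N, if the wrist force passes 120 N, or if a joint passes its speed limit or range.

### The arm

A 7-joint arm with a two-finger parallel gripper is mounted at the origin on the work surface. World frame = base frame: x ahead of the robot, y to its left, z up, the work surface at z = 0. Lengths are in m, angles in rad, forces in N, time in s.
With the tool pointing down it reaches from about 0.425 to 0.95 m from the base axis. Payload 16.7 kg.
Tool frame: the origin (TCP) lies at the very end of the fingers, on their centre line; the grasp point (between the pads) lies robot.grasp_offset behind it (robot.grasp_offset is the distance from the TCP to the grasp point, in m); z points along the fingers, y is the direction in which the jaws open and shut (so a half turn about z gives the same grasp; the last joint's range is limited). The gripper opens to 94 mm and grips with 3 to 60 N. Pads are 16 mm wide; open, the fingers measure 119 mm over their backs; the gripper's body (75 mm by 177 mm) begins 78 mm behind the grasp point.
Start: joints at [1.177, 0.426, 0.074, 1.606, -0.034, 1.111, -0.067], TCP at [0.164, -0.655, 0.205] pointing down, gripper open.
Joint ranges: [-2.85, 2.85], [-0.5, 2.14], [-1.23, 1.37], [0.21, 2.46], [-1.02, 4.16], [0.16, 2.05], [-2.73, 2.73]. Speed limits (rad/s): [1.89, 1.89, 2.39, 2.39, 3.01, 3.01, 3.01].

### API

Orientations are given as a unit quaternion [w, x, y, z].
In Python, from workcell import monitor, imaging, job, robot gives the robot as it stands.
- The arm moves only by the tool servo_tool, never from a script. Its argument "series" is text: rows parted by semicolons, each of 7 numbers parted by spaces: the shift along the tool's x, y, z in m, then the turn, a rotation vector about the tool's x, y, z in degrees, then the closure, from 0 (fully open) to 1 (shut). A call has 1 to 8 rows; each row is the pose to reach, as a shift and turn from the pose measured when the call began, along the tool's axes at that moment; what a row does not reach only later rows make up. A row lasts 1/12 s, in which the tool goes at most 41.7 mm and 7.16 degrees, less where a joint would pass 70% of its speed; a pose out of reach is approached as far as the arm can. A call with a gripper value outside its range is refused whole. The fingers move at their own pace and stop on an object; "grip_force" is the grip in N (left out, the last holds). Time passes only in rows, so rows that repeat a pose let the fingers close. It gives the time, the measured TCP pose, the force and the opening at its end, in the units of the state.
- monitor.get_obs(): the state, without advancing time (a new reading comes with each control period).
- imaging.get_image(name): name is "scene" or "top"; returns the picture (480x640x3 uint8, red, green, blue); there is no depth.
- imaging.get_calibration(name): a dict with "camera_matrix" (3x3 intrinsics, pixels), "R" (3x3) and "t" (3): a world point X has camera coordinates R X + t. Camera axes: x right, y down, z forward; pixel columns grow to the right and rows downward; lengths in m; the calibration is good to about 2 mm. A picture is of the moment at which its call begins. get_calibration takes no time and is no camera call.
- job.hand_in(): hands the job in, once; it reports no verdict.
The state is a dict: "t": time; "joint_pos": joint angles; "qvel": joint speeds; "effort": joint torques, N m; "tcp_pos": TCP position; "orientation": TCP orientation; "contact_force": force on the tool from outside, world axes, zero at the start; "wrist_torque": the same for the moment, N m; "finger_gap": finger opening in m.
Only numpy, scipy, OpenCV 4.12 (cv2) and the standard library are available. Lean on these libraries where they do the work, as an engineer would, in place of code of your own. Each camera call takes 0.05 s, during which the arm holds its last target. There are 200 camera calls.

## Working session

There is one attempt and no reset: what is moved stays moved. The work goes in short steps, Python scripts to look and compute and a tool call to move; the robot and the scene stay as the last step left them, time stands still between calls to the robot, and variables do not carry over. Pictures are saved under pics/ and viewed, about 12 in all and at most 16, crops included, and the job is handed in when it is done.

Besides the shell and the picture viewer there is one more tool, called as name(argument=value, ...) on one line, values as JSON. servo_tool: Moves the arm, as the interface text tells. Its arguments: {"type":"object","properties":{"series":{"type":"string"},"grip_force":{"type":"number"}},"required":["series"]}

```bash
ls; mkdir -p pics; python3 - <<'E'
from workcell import monitor, imaging, job, robot
import cv2,numpy as np
print([a for a in dir(robot) if a[0]!='_'], robot.grasp_offset)
print(monitor.get_obs())
for n in("scene","top"):
    cv2.imwrite(f"pics/{n}0.png",imaging.get_image(n)[:,:,::-1]); c=imaging.get_calibration(n)
    print(n,{k:np.round(v,4).tolist() for k,v in c.items()})
E
```

```text
pics
['Unreachable', 'grasp_offset'] 0.0188
{'t': 0.0, 'joint_pos': array([ 1.17650556,  0.42676266,  0.07383614,  1.60661475, -0.03408965,
        1.11081066, -0.0671054 ]), 'qvel': array([-0.00085209, -0.0002005 , -0.00142993,  0.00102262, -0.00047938,
       -0.00158049,  0.00015867]), 'effort': array([ 4.58130162e-03, -9.35813642e+01,  3.66880752e+00, -4.54181635e+01,
       -4.88657551e-02,  2.02823966e-02,  1.52735124e-04]), 'tcp_pos': array([ 0.16345319, -0.65444479,  0.20475132]), 'orientation': array([-6.54837677e-04,  9.92519986e-01,  1.22080429e-01, -1.33114359e-04]), 'contact_force': array([-0.81455161, -0.80960406,  0.34954384]), 'wrist_torque': array([-0.02456965, -0.01351872,  0.02573238]), 'finger_gap': 0.09399147281305915}
scene {'camera_matrix': [[555.4916, 0.0, 316.7998], [0.0, 555.4916, 248.9465], [0.0, 0.0, 1.0]], 'R': [[0.086, 0.9963, 0.0051], [0.8375, -0.0695, -0.5419], [-0.5396, 0.0509, -0.8404]], 't': [-0.0429, -0.4243, 1.3165]}
top {'camera_matrix': [[560.8034, 0.0, 321.3577], [0.0, 560.8034, 239.6645], [0.0, 0.0, 1.0]], 'R': [[-0.018, -0.9998, -0.0071], [-0.9945, 0.0187, -0.1027], [0.1028, 0.0052, -0.9947]], 't': [-0.0003, 0.5557, 1.1212]}
```

View pics/scene0.png

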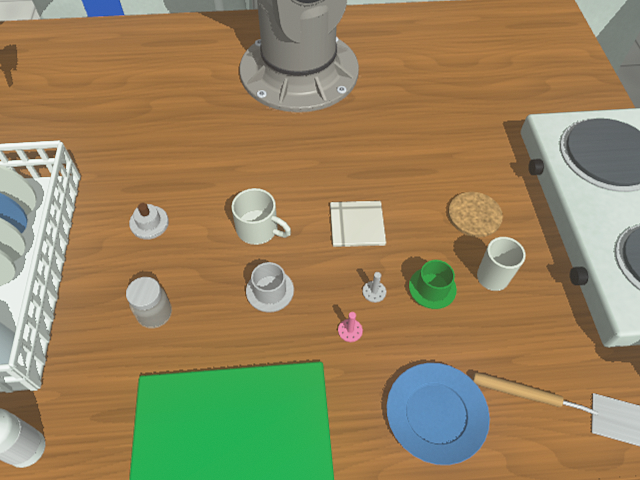

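View pics/top0.png

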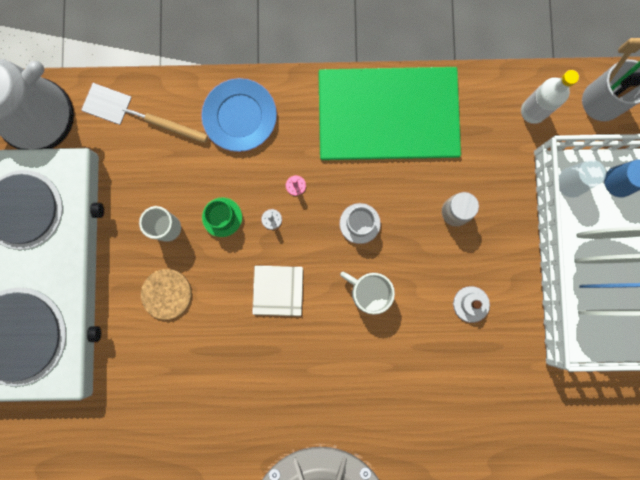

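```bash
cat > h.py <<'E'
import cv2,numpy as np
from workcell import imaging,monitor
def P(n):
    c=imaging.get_calibration(n); return c["camera_matrix"]@np.c_[c["R"],c["t"]]
def tri(s,t):
    X=cv2.triangulatePoints(P("scene"),P("top"),np.array(s,float).reshape(2,1),np.array(t,float).reshape(2,1)).ravel(); return X[:3]/X[3]
def proj(n,X):
    p=P(n)@np.append(X,1); return p[:2]/p[2]
def tile(im,cx,cy,w=66,h=74,k=4):
    x0,y0=int(cx-w//2),int(cy-h//2)
    a=cv2.resize(im[y0:y0+h,x0:x0+w],None,fx=k,fy=k,interpolation=cv2.INTER_CUBIC)
    for x in range(x0-x0%10+10,x0+w,10):
        u=int((x+.5-x0)*k); cv2.line(a,(u,0),(u,5),(0,0,255),1); cv2.putText(a,str(x),(u-10,15),0,.33,(0,0,255),1)
    for y in range(y0-y0%10+10,y0+h,10):
        v=int((y+.5-y0)*k); cv2.line(a,(0,v),(5,v),(0,0,255),1); cv2.putText(a,str(y),(6,v+4),0,.33,(0,0,255),1)
    return a
def montage(name,S,T,sc,tc,**k):
    r=[cv2.hconcat([tile(S,*c,**k) for c in sc]),cv2.hconcat([tile(T,*c,**k) for c in tc])]
    cv2.imwrite(name,cv2.vconcat(r))
def shot(n): return imaging.get_image(n)[:,:,::-1].copy()
E
python3 - <<'E'
from h import *
S,T=cv2.imread("pics/scene0.png"),cv2.imread("pics/top0.png")
montage("pics/a.png",S,T,[(476,214),(501,263),(270,284)],[(166,294),(160,225),(360,223)])
montage("pics/b.png",S,T,[(374,286),(149,219),(261,215)],[(272,219),(472,305),(370,293)])
E
```

```text
(no output)
```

View pics/a.png

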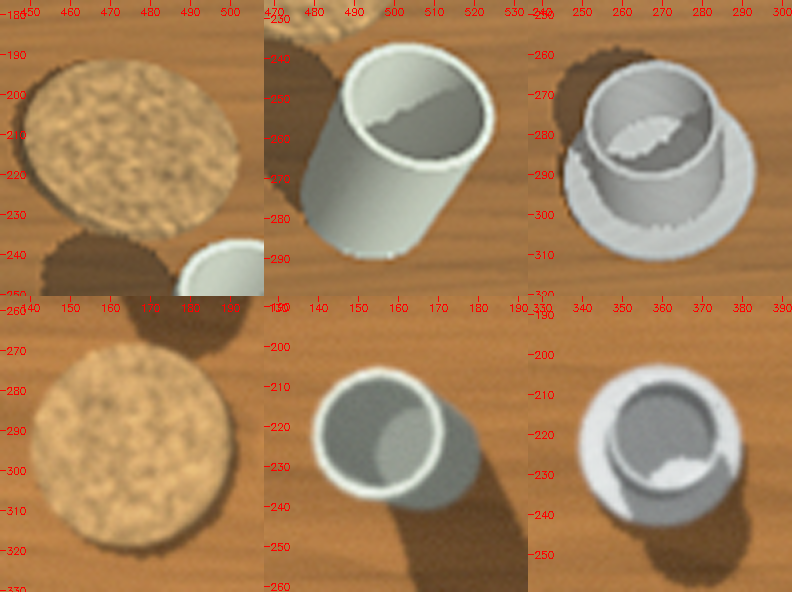

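View pics/b.png

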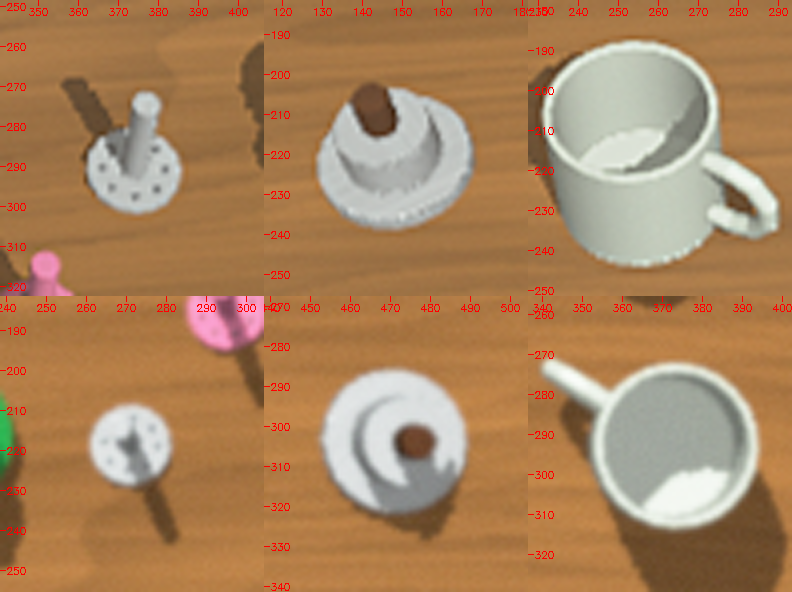

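Candidates: beaker = plain white cup at scene (506,252), not the handled mug (255,205) or jar (148,300). Brewer = steel at (268,277), not the green one (433,284). Press = steel at (377,275), not pink (350,330). Lid with brown knob at (143,205). Coaster = round cork at (476,213), not the square trivet (357,223) or the blue plate (437,415). The close crops confirm these choices.

```bash
python3 - <<'E'
from h import *
for k,s,t in [("coaster top",(475.5,213.2),(165.4,293.9)),("beaker rim",(506.1,252.1),(155.2,221.9)),("brewer rim",(267.5,276.5),(360.1,220.6)),
 ("press disc",(374,291.3),(271.1,218.9)),("press stemtop",(377,274.5),(270.5,216.7)),("lid knob top",(142.5,204.7),(476.5,303.7)),("mug rim",(254.5,206),(374,290)),("green rim",(437,273),(221,214)),("jar lid",(146,291),(462,208))]:
    X=tri(s,t); print(k,np.round(X*1000,1),"resid px",np.round(proj("scene",X)-s,1))
# fixed-height ray solutions from the top view
def ray(n,uv,z):
    p=P(n);A=np.c_[p[:,:2],-np.array([*uv,1])];return np.linalg.solve(A,-(p[:,2]*z+p[:,3]))[:2]
for k,n,uv,z in [("coaster","top",(165.4,293.9),.01),("coaster","scene",(475.5,213.2),.01),("brewer flange","top",(359.5,222.8),.013),("press disc","top",(271.1,218.9),.005),("lid brim","top",(471.1,303.9),.006),
 ("beaker","top",(155.2,221.9),.085),("beaker","scene",(506.1,252.1),.085),("brewer rim","top",(360.1,220.6),.06),("stem","scene",(377,274.5),.063),("knob","top",(476.5,303.7),.056),("knob","scene",(142.5,204.7),.056)]:
    print(k,n,np.round(ray(n,uv,z)*1000,1))
E
```

```text
coaster top [450.9 316.    2.5] resid px [ 0. -0.]
beaker rim [591.4 315.3  80.7] resid px [ 0.1 -0. ]
brewer rim [590.  -90.9  53.8] resid px [ 1. -0.]
press disc [604.6  94.4  -0.7] resid px [ 0.3 -0. ]
press stemtop [601.6  92.7  54. ] resid px [-1.  0.]
lid knob top [ 420.  -315.3   57.3] resid px [0.6 0. ]
mug rim [ 450.3 -110.7   71. ] resid px [-0.6  0. ]
green rim [608.9 193.4  57.1] resid px [-1.9  0.1]
jar lid [ 609.5 -291.8   68.5] resid px [0.3 0. ]
coaster top [450.8 314. ]
coaster scene [456.2 312.8]
brewer flange top [591.  -90.5]
press disc top [603.9  94.5]
lid brim top [ 418.9 -316.8]
beaker top [590.8 314.2]
beaker scene [594.  313.1]
brewer rim top [589.2 -88.8]
stem scene [606.8  92.8]
knob top [ 419.9 -314.6]
knob scene [ 418.9 -316.9]
```

servo_tool(series="0.3 -0.136 -0.045 0 0 14 0;0.3 -0.136 -0.045 0 0 14 0;0.3 -0.136 -0.045 0 0 14 0;0.3 -0.136 -0.045 0 0 14 0;0.3 -0.136 -0.045 0 0 14 0;0.3 -0.136 -0.045 0 0 14 0;0.3 -0.136 -0.045 0 0 14 0;0.3 -0.136 -0.045 0 0 14 0", grip_force=15)

```text
t: 0.77
tcp_pos: [0.4214, -0.4493, 0.2499]
orientation: [-0.001, 1.0, 0.0, -0.0]
contact_force: [0.2, -0.3, 0.1]
finger_gap: 0.0939
```

servo_tool(series="0.1 -0.31 0 0 0 0 0;0.1 -0.31 0 0 0 0 0;0.1 -0.31 0 0 0 0 0;0.1 -0.31 0 0 0 0 0;0.1 -0.31 0 0 0 0 0;0.1 -0.31 0 0 0 0 0;0.1 -0.31 0 0 0 0 0;0.1 -0.31 0 0 0 0 0")

```text
t: 1.43
tcp_pos: [0.5216, -0.1364, 0.2503]
orientation: [-0.001, 1.0, 0.001, -0.0]
contact_force: [0.8, 0.1, -0.6]
finger_gap: 0.094
```

servo_tool(series="0.07 -0.31 0 0 0 0 0;0.07 -0.31 0 0 0 0 0;0.07 -0.31 0 0 0 0 0;0.07 -0.31 0 0 0 0 0;0.07 -0.31 0 0 0 0 0;0.07 -0.31 0 0 0 0 0;0.07 -0.31 0 0 0 0 0;0.07 -0.31 0 0 0 0 0")

```text
t: 2.1
tcp_pos: [0.5908, 0.1779, 0.2504]
orientation: [-0.001, 1.0, 0.002, -0.001]
contact_force: [-0.1, -0.8, 0.0]
finger_gap: 0.0941
```

servo_tool(series="0.001 -0.136 0 0 0 0 0;0.001 -0.136 0 0 0 0 0;0.001 -0.136 0 0 0 0 0;0.001 -0.136 0 0 0 0 0;0.001 -0.136 0.13 0 0 0 0;0.001 -0.136 0.13 0 0 0 0;0.001 -0.136 0.13 0 0 0 0;0.001 -0.136 0.13 0 0 0 0")

```text
t: 2.77
tcp_pos: [0.5877, 0.3118, 0.1134]
orientation: [0.001, 1.0, 0.002, -0.005]
contact_force: [-0.4, -0.8, -0.4]
finger_gap: 0.0938
```

```bash
cat > look.py <<'E'
from h import *
import sys
# usage: look.py out X Y Z [half] : tiles of both views centred on world point, with projected TCP line
o=sys.argv[1];X=np.array(list(map(float,sys.argv[2:5])))
k=int(sys.argv[5]) if len(sys.argv)>5 else 4
ob=monitor.get_obs();print(np.round(ob["tcp_pos"],4),ob["t"],ob["finger_gap"])
I={n:shot(n) for n in("scene","top")}
out=[]
for n in I:
    c=proj(n,X);w=h=400//k
    c=np.clip(c,[w//2+1,h//2+1],[639-w//2,479-h//2])
    a=tile(I[n],*c,w=w,h=h,k=k); out.append(a)
    print(n,"tcp px",np.round(proj(n,ob["tcp_pos"]),1))
cv2.imwrite("pics/"+o,cv2.hconcat(out))
E
python3 look.py c1.png .592 .314 .10
```

```text
[0.5877 0.3118 0.1134] 2.7667 0.09384302761135
scene tcp px [509.3 239.8]
top tcp px [151.9 221.5]
```

View pics/c1.png

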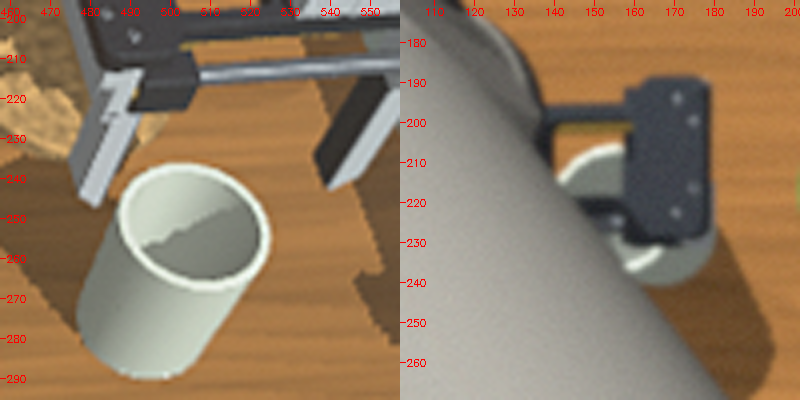

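servo_tool(series="0.005 -0.002 0 0 0 0 0;0.005 -0.002 0.03 0 0 0 0;0.005 -0.002 0.06 0 0 0 0;0.005 -0.002 0.07 0 0 0 0;0.005 -0.002 0.07 0 0 0 0;0.005 -0.002 0.07 0 0 0 0", grip_force=20)

```text
t: 3.37
tcp_pos: [0.5961, 0.3163, 0.0516]
orientation: [-0.001, 1.0, 0.002, -0.001]
contact_force: [0.1, 0.7, 0.7]
finger_gap: 0.0942
```

servo_tool(series="0 0 0 0 0 0 0.2;0 0 0 0 0 0 0.25;0 0 0 0 0 0 0.3;0 0 0 0 0 0 0.35;0 0 0 0 0 0 0.4;0 0 0 0 0 0 0.45;0 0 0 0 0 0 0.5;0 0 0 0 0 0 0.5")

```text
t: 4.03
tcp_pos: [0.5964, 0.3162, 0.052]
orientation: [-0.001, 1.0, 0.002, -0.001]
contact_force: [0.4, -2.4, 6.2]
finger_gap: 0.0622
```

servo_tool(series="0 0 -0.01 0 0 0 0.5;0 0 -0.03 0 0 0 0.5;0 0 -0.06 0 0 0 0.5;-0.04 0 -0.07 0 0 0 0.5;-0.08 0 -0.07 0 0 0 0.5;-0.11 0.002 -0.07 0 0 0 0.5;-0.135 0.002 -0.07 0 0 0 0.5;-0.14 0.002 -0.07 0 0 0 0.5")

```text
t: 4.7
tcp_pos: [0.4526, 0.3138, 0.123]
orientation: [-0.001, 1.0, 0.003, -0.001]
contact_force: [0.9, 1.1, -0.9]
finger_gap: 0.0619
```

servo_tool(series="0 0 0 0 0 0 0.5;0 0 0 0 0 0 0.5")

```text
t: 4.87
tcp_pos: [0.4526, 0.3141, 0.1237]
orientation: [-0.001, 1.0, 0.004, -0.001]
contact_force: [0.7, 0.5, -1.8]
finger_gap: 0.0616
```

```bash
python3 look.py c2.png .455 .314 .07
```

```text
[0.4526 0.3141 0.1237] 4.8667 0.061608942353491056
scene tcp px [491.5 173.3]
top tcp px [148.  292.5]
```

View pics/c2.png

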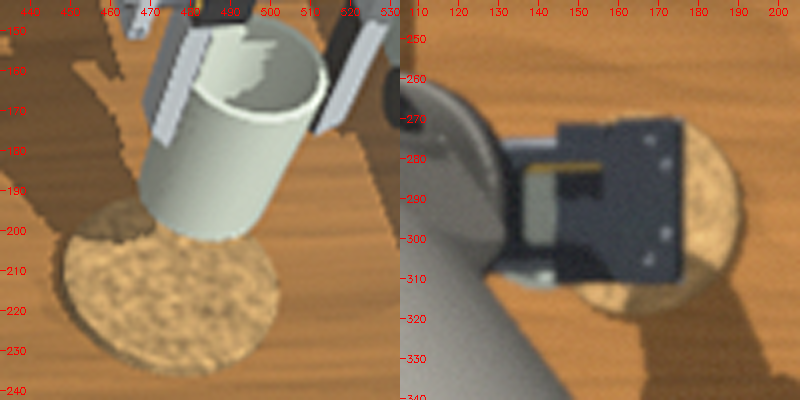

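```bash
cat >> h.py <<'E'
def circ(n,c,r):
    a=np.linspace(0,2*np.pi,361); p=np.array([proj(n,np.array(c)+[r*np.cos(t),r*np.sin(t),0]) for t in a])
    return np.round([*p.min(0),*p.max(0)],1)   # left,top,right,bottom
E
python3 - <<'E'
from h import *
for x in(.449,.4526): print("foot",x,circ("scene",(x,.314,.072),.029),"rim",circ("scene",(x,.314,.157),.032))
for n in("scene","top"): print("coaster .452 .3135",n,circ(n,(.452,.3135,.01),.052),circ(n,(.452,.3135,0),.052))
E
```

```text
foot 0.449 [467.6 178.  499.3 202.5] rim [477.3 145.3 515.  173.2]
foot 0.4526 [468.1 179.5 499.8 204.1] rim [477.8 146.8 515.5 174.8]
coaster .452 .3135 scene [448.4 190.5 502.5 233.5] [447.4 193.6 501.  236.5]
coaster .452 .3135 top [140.5 268.2 190.7 318.7] [142.1 268.4 191.9 318.5]
```

servo_tool(series="0.003 0 0.015 0 0 0 0.5;0.003 0 0.03 0 0 0 0.5;0.003 0 0.045 0 0 0 0.5;0.003 0 0.053 0 0 0 0.5;0.003 0 0.056 0 0 0 0.5;0.003 0 0.058 0 0 0 0.5;0.003 0 0.059 0 0 0 0.5;0.003 0 0.059 0 0 0 0.5")

```text
t: 5.63
tcp_pos: [0.4568, 0.3142, 0.0646]
orientation: [-0.001, 1.0, 0.003, -0.001]
contact_force: [0.0, -0.5, -1.1]
finger_gap: 0.0619
```

servo_tool(series="0 0 0.001 0 0 0 0.5;0 0 0.001 0 0 0 0.5")

```text
t: 5.8
tcp_pos: [0.4571, 0.3144, 0.0641]
orientation: [-0.001, 1.0, 0.003, -0.001]
contact_force: [0.3, -0.0, -0.6]
finger_gap: 0.062
```

servo_tool(series="-0.002 0 0.0005 0 0 0 0.5;-0.002 0 0.001 0 0 0 0.5;-0.002 0 0.0015 0 0 0 0.5;-0.002 0 0.002 0 0 0 0.5;-0.002 0 0.002 0 0 0 0.5")

```text
t: 6.22
tcp_pos: [0.4554, 0.3144, 0.0623]
orientation: [-0.001, 1.0, 0.003, -0.0]
contact_force: [-0.3, -0.8, 2.5]
finger_gap: 0.0617
```

servo_tool(series="0 0 0 0 0 0 0.5")

```text
t: 6.3
tcp_pos: [0.4554, 0.3144, 0.0623]
orientation: [-0.001, 1.0, 0.003, -0.0]
contact_force: [-0.8, 0.1, -0.3]
finger_gap: 0.0617
```

servo_tool(series="0 0 0.0005 0 0 0 0.5;0 0 0.001 0 0 0 0.5;0 0 0.001 0 0 0 0.5")

```text
t: 6.55
tcp_pos: [0.4563, 0.3144, 0.062]
orientation: [-0.001, 1.0, 0.003, 0.0]
contact_force: [0.9, -4.0, 10.8]
finger_gap: 0.062
```

Contact. I'll release slowly and retreat upward.

servo_tool(series="0 0 -0.0005 0 0 0 0.4;0 0 -0.0005 0 0 0 0.3;0 0 -0.0005 0 0 0 0.2;0 0 -0.0005 0 0 0 0.1;0 0 -0.0005 0 0 0 0;0 0 -0.0005 0 0 0 0;0 0 -0.0005 0 0 0 0;0 0 -0.0005 0 0 0 0")

```text
t: 7.22
tcp_pos: [0.4562, 0.3144, 0.0625]
orientation: [-0.001, 1.0, 0.003, 0.0]
contact_force: [-0.1, -0.4, -0.2]
finger_gap: 0.0935
```

servo_tool(series="0 0 -0.02 0 0 0 0;0 0 -0.04 0 0 0 0;0 0 -0.08 0 0 0 0;0 0 -0.12 0 0 0 0;0 0.04 -0.16 0 0 0 0;0 0.08 -0.19 0 0 0 0;0.03 0.11 -0.19 0 0 0 0;0.05 0.14 -0.19 0 0 0 0")

```text
t: 7.88
tcp_pos: [0.5016, 0.1826, 0.2545]
orientation: [-0.002, 1.0, 0.004, 0.003]
contact_force: [0.2, -0.1, -0.2]
finger_gap: 0.0942
```

servo_tool(series="0.08 0.26 0 0 0 0 0;0.08 0.26 0 0 0 0 0;0.08 0.26 0 0 0 0 0;0.08 0.26 0 0 0 0 0;0.08 0.26 0 0 0 0 0;0.08 0.26 0 0 0 0 0;0.08 0.26 0 0 0 0 0;0.08 0.26 0 0 0 0 0")

```text
t: 8.55
tcp_pos: [0.584, -0.083, 0.2535]
orientation: [-0.001, 1.0, 0.0, 0.002]
contact_force: [-1.2, 0.7, -0.8]
finger_gap: 0.0942
```

```bash
python3 look.py c3.png .453 .314 .04; python3 - <<'E'
from h import *
T=shot("top"); S=shot("scene")
for n in("scene","top"):
  for x in(.449,.452,.455): print(n,x,circ(n,(x,.3135,.095),.032))
E
```

```text
[ 0.584  -0.083   0.2535] 8.55 0.09424072626631136
scene tcp px [264.3 201.6]
top tcp px [363.8 207.8]
scene 0.449 [468.6 168.7 504.3 196. ]
scene 0.452 [469.  169.9 504.7 197.3]
scene 0.455 [469.4 171.2 505.2 198.6]
top 0.449 [136.4 277.8 169.7 311.4]
top 0.452 [136.4 276.3 169.7 309.8]
top 0.455 [136.4 274.7 169.7 308.2]
```

View pics/c3.png

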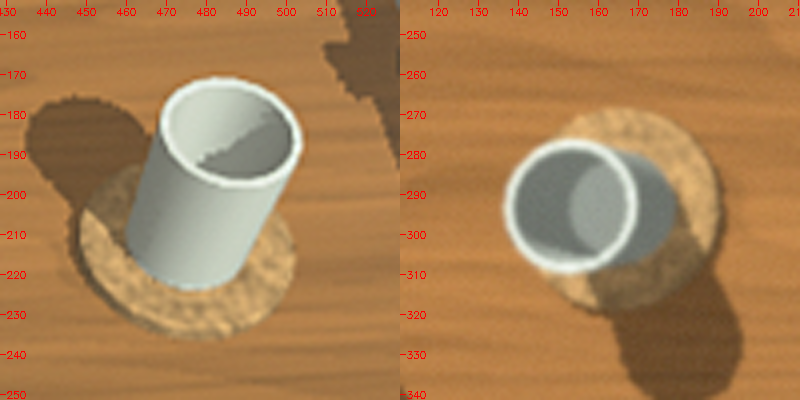

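servo_tool(series="0.007 0.007 0.04 0 0 0 0;0.007 0.007 0.08 0 0 0 0;0.007 0.007 0.12 0 0 0 0;0.007 0.007 0.15 0 0 0 0;0.007 0.007 0.165 0 0 0 0;0.007 0.007 0.165 0 0 0 0;0.007 0.007 0.165 0 0 0 0;0.007 0.007 0.165 0 0 0 0")

```text
t: 9.42
tcp_pos: [0.592, -0.0812, 0.0904]
orientation: [-0.002, 1.0, 0.005, 0.003]
contact_force: [-0.1, -0.5, 0.6]
finger_gap: 0.0938
```

```bash
python3 look.py c4.png .591 -.09 .05;  python3 -c "
from h import *
for x in(.588,.591,.594): print(x,circ('scene',(x,-.09,.06),.029),circ('top',(x,-.09,.06),.029))
for y in(-.09+.047,-.09-.047): print(proj('scene',(.591,y,.085)))"
```

```text
[ 0.592  -0.0812  0.0904] 9.4167 0.09378269031379893
scene tcp px [272.9 266. ]
top tcp px [357.1 217.1]
0.588 [251.6 259.1 285.8 288.6] [346.2 206.8 375.2 235.6]
0.591 [251.6 260.6 285.9 290.2] [346.2 205.4 375.2 234.1]
0.594 [251.7 262.  286.  291.7] [346.1 203.9 375.1 232.6]
[296.03015787 265.5312153 ]
[239.32757131 269.56531484]
```

servo_tool(series="-0.001 0.009 0 0 0 0 0;-0.001 0.009 0.02 0 0 0 0;-0.001 0.009 0.04 0 0 0 0;-0.001 0.009 0.055 0 0 0 0;-0.001 0.009 0.063 0 0 0 0;-0.001 0.009 0.064 0 0 0 0;-0.001 0.009 0.064 0 0 0 0;-0.001 0.009 0.064 0 0 0 0")

```text
t: 10.18
tcp_pos: [0.5924, -0.0906, 0.0277]
orientation: [-0.002, 1.0, 0.004, 0.004]
contact_force: [0.3, 0.5, 0.2]
finger_gap: 0.0938
```

servo_tool(series="0 0 0 0 0 0 0.2;0 0 0 0 0 0 0.25;0 0 0 0 0 0 0.3;0 0 0 0 0 0 0.35;0 0 0 0 0 0 0.4;0 0 0 0 0 0 0.45;0 0 0 0 0 0 0.55;0 0 0 0 0 0 0.55")

```text
t: 10.85
tcp_pos: [0.5924, -0.0907, 0.0278]
orientation: [-0.002, 1.0, 0.004, 0.004]
contact_force: [-1.5, -0.6, 2.6]
finger_gap: 0.058
```

servo_tool(series="0 0 -0.01 0 0 0 0.55;0 0 -0.03 0 0 0 0.55;0 0 -0.06 0 0 0 0.55;0 0 -0.1 0 0 0 0.55;0 0 -0.13 0 0 0 0.55;0 0 -0.14 0 0 0 0.55;-0.01 -0.03 -0.14 0 0 0 0.55;-0.02 -0.06 -0.14 0 0 0 0.55")

```text
t: 11.52
tcp_pos: [0.5708, -0.0322, 0.169]
orientation: [-0.002, 1.0, 0.003, 0.005]
contact_force: [-0.3, 1.2, -1.7]
finger_gap: 0.0581
```

servo_tool(series="-0.01 -0.03 0 0 0 0 0.55;-0.02 -0.065 0 0 0 0 0.55;-0.035 -0.1 0 0 0 0 0.55;-0.045 -0.135 0 0 0 0 0.55;-0.055 -0.17 0 0 0 0 0.55;-0.07 -0.205 0 0 0 0 0.55;-0.08 -0.23 0 0 0 0 0.55;-0.08 -0.24 0 0 0 0 0.55")

```text
t: 12.18
tcp_pos: [0.487, 0.2114, 0.1693]
orientation: [-0.002, 1.0, 0.005, 0.005]
contact_force: [0.5, 1.0, -1.2]
finger_gap: 0.058
```

servo_tool(series="-0.01 -0.03 0 0 0 0 0.55;-0.02 -0.06 0 0 0 0 0.55;-0.03 -0.09 0 0 0 0 0.55;-0.033 -0.101 0 0 0 0 0.55;-0.033 -0.101 0 0 0 0 0.55;-0.033 -0.101 0 0 0 0 0.55;-0.033 -0.101 0 0 0 0 0.55")

```text
t: 12.77
tcp_pos: [0.4536, 0.3106, 0.1693]
orientation: [-0.002, 1.0, 0.004, 0.005]
contact_force: [0.1, -0.8, -1.2]
finger_gap: 0.0585
```

servo_tool(series="0 0 0.01 0 0 0 0.55;0 0 0.02 0 0 0 0.55;0 0 0.03 0 0 0 0.55;0 0 0.035 0 0 0 0.55;0 0 0.035 0 0 0 0.55")

```text
t: 13.18
tcp_pos: [0.4534, 0.3098, 0.1324]
orientation: [-0.001, 1.0, 0.004, 0.004]
contact_force: [-0.4, -0.7, -1.0]
finger_gap: 0.0582
```

```bash
python3 look.py c5.png .453 .314 .10; python3 -c "
from h import *
for x in(.451,.453,.455): print(x,'flange',circ('scene',(x,.313,.120),.042),'foot',circ('scene',(x,.313,.107),.019))"
```

```text
[0.4534 0.3098 0.1324] 13.1833 0.058233356846318945
scene tcp px [490.5 170.5]
top tcp px [148.9 292.1]
0.451 flange [466.3 156.3 514.1 192.5] foot [477.5 170.6 498.9 186.9]
0.453 flange [466.5 157.1 514.4 193.4] foot [477.7 171.5 499.2 187.8]
0.455 flange [466.8 157.9 514.7 194.3] foot [478.  172.3 499.5 188.7]
```

View pics/c5.png

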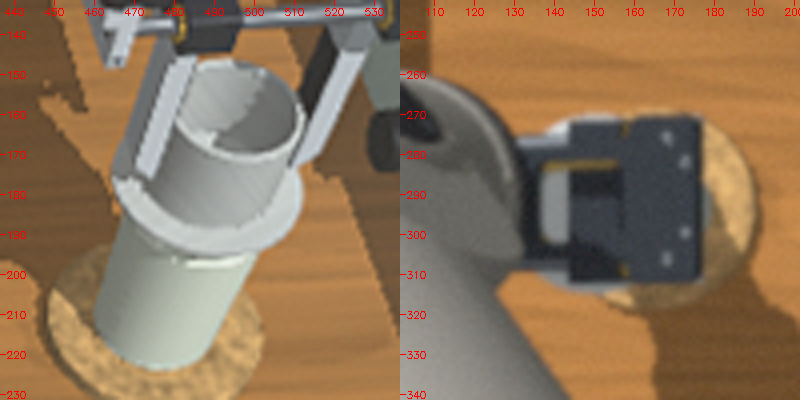

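servo_tool(series="0 -0.0025 0.002 0 0 0 0.55;0 -0.0025 0.005 0 0 0 0.55;0 -0.0025 0.008 0 0 0 0.55;0 -0.0025 0.011 0 0 0 0.55;0 -0.0025 0.013 0 0 0 0.55;0 -0.0025 0.015 0 0 0 0.55;0 -0.0025 0.016 0 0 0 0.55;0 -0.0025 0.016 0 0 0 0.55")

```text
t: 13.95
tcp_pos: [0.4539, 0.3131, 0.1177]
orientation: [-0.001, 1.0, 0.004, 0.005]
contact_force: [0.0, -0.4, -0.7]
finger_gap: 0.0581
```

servo_tool(series="0 0 0.0005 0 0 0 0.55;0 0 0.001 0 0 0 0.55;0 0 0.001 0 0 0 0.55")

```text
t: 14.2
tcp_pos: [0.4539, 0.3131, 0.1167]
orientation: [-0.001, 1.0, 0.004, 0.005]
contact_force: [0.1, -0.7, -0.9]
finger_gap: 0.0583
```

servo_tool(series="0 0 0.0005 0 0 0 0.55;0 0 0.001 0 0 0 0.55;0 0 0.0015 0 0 0 0.55;0 0 0.002 0 0 0 0.55;0 0 0.0025 0 0 0 0.55;0 0 0.003 0 0 0 0.55;0 0 0.003 0 0 0 0.55")

```text
t: 14.78
tcp_pos: [0.4539, 0.3131, 0.1136]
orientation: [-0.001, 1.0, 0.004, 0.005]
contact_force: [-0.6, -0.6, -0.4]
finger_gap: 0.0579
```

servo_tool(series="0 0 0.0005 0 0 0 0.55;0 0 0.001 0 0 0 0.55;0 0 0.001 0 0 0 0.55")

```text
t: 15.03
tcp_pos: [0.4541, 0.3132, 0.1129]
orientation: [-0.001, 1.0, 0.004, 0.005]
contact_force: [-1.9, -1.2, 3.9]
finger_gap: 0.0581
```

servo_tool(series="0 0 0.0003 0 0 0 0.5;0 0 0.0003 0 0 0 0.4;0 0 0 0 0 0 0.3;0 0 0 0 0 0 0.2;0 0 0 0 0 0 0.1;0 0 0 0 0 0 0;0 0 0 0 0 0 0;0 0 0 0 0 0 0")

```text
t: 15.7
tcp_pos: [0.4541, 0.3131, 0.1128]
orientation: [-0.001, 1.0, 0.004, 0.005]
contact_force: [0.4, 0.2, -0.8]
finger_gap: 0.0928
```

servo_tool(series="0 0 -0.015 0 0 0 0;0 0 -0.035 0 0 0 0;0 0 -0.07 0 0 0 0;0 0 -0.1 0 0 0 0;0 0 -0.13 0 0 0 0;0.02 0.03 -0.14 0 0 0 0;0.045 0.065 -0.14 0 0 0 0;0.06 0.09 -0.14 0 0 0 0")

```text
t: 16.37
tcp_pos: [0.5154, 0.2212, 0.2543]
orientation: [-0.002, 1.0, 0.004, 0.006]
contact_force: [1.1, -0.3, -1.5]
finger_gap: 0.0937
```

servo_tool(series="0.02 0.03 0 0 0 0 0.3;0.045 0.065 0 0 0 0 0.5;0.065 0.095 0 0 0 0 0.6;0.08 0.115 0.02 0 0 0 0.6;0.08 0.12 0.05 0 0 0 0.6;0.08 0.12 0.07 0 0 0 0.6;0.08 0.12 0.07 0 0 0 0.6;0.08 0.12 0.07 0 0 0 0.6")

```text
t: 17.03
tcp_pos: [0.5968, 0.1022, 0.1846]
orientation: [-0.002, 1.0, 0.004, 0.005]
contact_force: [-0.5, -0.8, 0.1]
finger_gap: 0.0442
```

```bash
python3 look.py c6.png .453 .314 .07; python3 -c "
from h import *
for n in('scene','top'): print(n,'flange',circ(n,(.453,.3128,.098),.042),'rim',circ(n,(.453,.3128,.145),.029))"
```

```text
[0.5968 0.1022 0.1846] 17.0333 0.04424346018027034
scene tcp px [389.9 228.1]
top tcp px [257.1 208.9]
scene flange [463.6 165.2 510.6 201.2] rim [477.2 153.  511.1 178.3]
top flange [131.  270.5 174.9 314.6] rim [129.3 276.3 160.9 308.2]
```

View pics/c6.png

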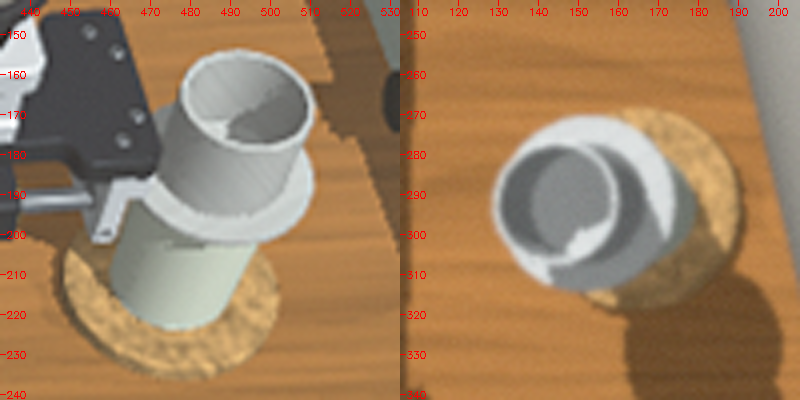

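servo_tool(series="0.008 0.0085 0.03 -0.2 -0.6 0.5 0.6;0.008 0.0085 0.06 -0.2 -0.6 0.5 0.6;0.008 0.0085 0.085 -0.2 -0.6 0.5 0.6;0.008 0.0085 0.1 -0.2 -0.6 0.5 0.6;0.008 0.0085 0.1 -0.2 -0.6 0.5 0.6;0.008 0.0085 0.1 -0.2 -0.6 0.5 0.6")

```text
t: 17.63
tcp_pos: [0.6077, 0.0953, 0.0877]
orientation: [-0.0, 1.0, 0.0, 0.002]
contact_force: [0.5, -0.5, 0.5]
finger_gap: 0.0378
```

```bash
python3 look.py c7.png .605 .094 .05; python3 -c "
from h import *
print('stem',circ('scene',(.605,.0936,.063),.006),circ('top',(.605,.0936,.063),.006),'disc',circ('scene',(.605,.0936,.005),.021),circ('top',(.605,.0936,.005),.021))"
```

```text
[0.6077 0.0953 0.0877] 17.6333 0.03783855108217968
scene tcp px [380.  267.4]
top tcp px [266.6 211. ]
stem [373.8 270.5 380.9 276.6] [265.7 211.3 271.7 217.2] disc [362.4 279.7 386.  300.5] [261.5 208.5 281.5 228.3]
```

View pics/c7.png

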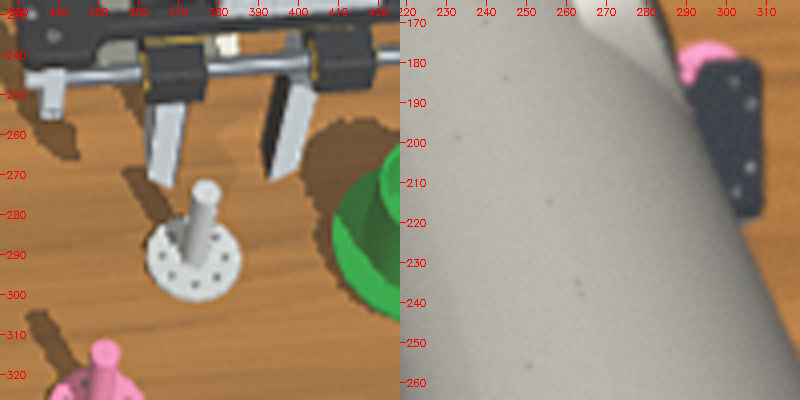

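servo_tool(series="-0.002 0.002 0.01 0 0 0 0.6;-0.002 0.002 0.02 0 0 0 0.6;-0.002 0.002 0.03 0 0 0 0.6;-0.002 0.002 0.039 0 0 0 0.6;-0.002 0.002 0.041 0 0 0 0.6;-0.002 0.002 0.041 0 0 0 0.6;-0.002 0.002 0.041 0 0 0 0.6", grip_force=15)

```text
t: 18.32
tcp_pos: [0.6067, 0.0934, 0.0475]
orientation: [-0.0, 1.0, 0.0, 0.003]
contact_force: [-0.6, 0.3, 0.1]
finger_gap: 0.0377
```

servo_tool(series="0 0 0 0 0 0 0.7;0 0 0 0 0 0 0.75;0 0 0 0 0 0 0.8;0 0 0 0 0 0 0.85;0 0 0 0 0 0 0.9;0 0 0 0 0 0 0.95;0 0 0 0 0 0 1;0 0 0 0 0 0 1")

```text
t: 18.98
tcp_pos: [0.6068, 0.0934, 0.0476]
orientation: [-0.0, 1.0, 0.0, 0.003]
contact_force: [0.1, -0.9, 3.2]
finger_gap: 0.0114
```

servo_tool(series="0 0 -0.01 0 0 0 1;0 0 -0.03 0 0 0 1;0 0 -0.06 0 0 0 1;0 0 -0.1 0 0 0 1;0 0 -0.14 0 0 0 1;0 0 -0.17 0 0 0 1;0 0 -0.18 0 0 0 1;0 0 -0.18 0 0 0 1")

```text
t: 19.65
tcp_pos: [0.607, 0.0936, 0.2313]
orientation: [-0.001, 1.0, 0.0, 0.005]
contact_force: [0.7, 0.6, -0.9]
finger_gap: 0.0113
```

servo_tool(series="-0.02 -0.03 0 0 0 0 1;-0.04 -0.06 0 0 0 0 1;-0.06 -0.09 0 0 0 0 1;-0.08 -0.12 0 0 0 0 1;-0.1 -0.15 0 0 0 0 1;-0.12 -0.175 0 0 0 0 1;-0.135 -0.195 0 0 0 0 1;-0.14 -0.205 0 0 0 0 1")

```text
t: 20.32
tcp_pos: [0.4636, 0.301, 0.229]
orientation: [-0.001, 1.0, 0.002, 0.004]
contact_force: [0.7, 0.1, -0.6]
finger_gap: 0.0117
```

servo_tool(series="-0.005 -0.006 0 0 -0.5 0.2 1;-0.009 -0.012 0 0 -0.5 0.2 1;-0.009 -0.012 0.01 0 -0.5 0.2 1;-0.009 -0.012 0.02 0 -0.5 0.2 1;-0.009 -0.012 0.024 0 -0.5 0.2 1;-0.009 -0.012 0.024 0 -0.5 0.2 1;-0.009 -0.012 0.024 0 -0.5 0.2 1")

```text
t: 20.9
tcp_pos: [0.4551, 0.3122, 0.2044]
orientation: [-0.0, 1.0, 0.0, -0.001]
contact_force: [0.6, -0.3, -0.5]
finger_gap: 0.0117
```

```bash
python3 look.py c8.png .455 .313 .15; python3 -c "
from h import *
z=monitor.get_obs()['tcp_pos'][2]-.0476
for x in (.451,.454,.457): print('disc',circ('scene',(x,.313,z),.021), circ('top',(x,.313,z),.021))"
```

```text
[0.4551 0.3122 0.2044] 20.9 0.011734465431916443
scene tcp px [503.9 142.3]
top tcp px [134.4 290.7]
disc [483.6 150.6 508.3 169. ] [131.1 281.6 154.4 305. ]
disc [484.  151.9 508.8 170.3] [131.2 279.9 154.4 303.3]
disc [484.4 153.2 509.2 171.7] [131.2 278.3 154.4 301.6]
```

View pics/c8.png

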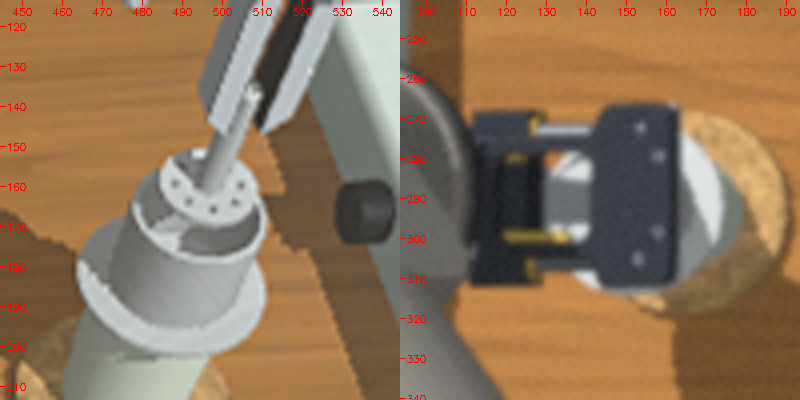

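servo_tool(series="0 0 0.008 0 0 0 1;0 0 0.016 0 0 0 1;0 0 0.024 0 0 0 1;0 0 0.032 0 0 0 1;0 0 0.04 0 0 0 1;0 0 0.047 0 0 0 1;0 0 0.051 0 0 0 1;0 0 0.051 0 0 0 1")

```text
t: 21.67
tcp_pos: [0.4547, 0.3126, 0.153]
orientation: [-0.0, 1.0, 0.0, -0.001]
contact_force: [-0.3, 0.1, 0.0]
finger_gap: 0.0111
```

servo_tool(series="0 0 0.001 0 0 0 1;0 0 0.002 0 0 0 1;0 0 0.0025 0 0 0 1;0 0 0.003 0 0 0 1;0 0 0.003 0 0 0 1")

```text
t: 22.08
tcp_pos: [0.4548, 0.3126, 0.1501]
orientation: [-0.0, 1.0, 0.0, -0.001]
contact_force: [0.6, 0.2, -1.6]
finger_gap: 0.0115
```

servo_tool(series="0 0 0.0005 0 0 0 1;0 0 0.001 0 0 0 1;0 0 0.0015 0 0 0 1;0 0 0.002 0 0 0 1;0 0 0.002 0 0 0 1")

```text
t: 22.5
tcp_pos: [0.4548, 0.3125, 0.148]
orientation: [-0.0, 1.0, 0.0, -0.001]
contact_force: [-0.7, 0.5, -1.2]
finger_gap: 0.0115
```

servo_tool(series="0 0 0.0004 0 0 0 1;0 0 0.0008 0 0 0 1;0 0 0.0008 0 0 0 1")

```text
t: 22.75
tcp_pos: [0.455, 0.3129, 0.1478]
orientation: [-0.001, 1.0, 0.0, -0.0]
contact_force: [-0.6, -0.7, 6.0]
finger_gap: 0.0116
```

servo_tool(series="0 0 0 0 0 0 0.85;0 0 0 0 0 0 0.8;0 0 0 0 0 0 0.7;0 0 0 0 0 0 0.6;0 0 0 0 0 0 0.5;0 0 0 0 0 0 0.5;0 0 0 0 0 0 0.5")

```text
t: 23.33
tcp_pos: [0.455, 0.3128, 0.1477]
orientation: [-0.001, 1.0, 0.0, -0.0]
contact_force: [-0.0, 0.6, 0.4]
finger_gap: 0.046
```

servo_tool(series="0 0 -0.01 0 0 0 0.5;0 0 -0.03 0 0 0 0.5;0 0 -0.06 0 0 0 0.5;0 0 -0.09 0 0 0 0.5;0.02 0.03 -0.1 0 0 0 0.5;0.04 0.06 -0.1 0 0 0 0.5;0.05 0.1 -0.1 0 0 0 0.5;0.07 0.13 -0.1 0 0 0 0.5")

```text
t: 24.0
tcp_pos: [0.5249, 0.1804, 0.2488]
orientation: [-0.001, 1.0, 0.0, 0.0]
contact_force: [1.7, 0.9, 0.1]
finger_gap: 0.0468
```

servo_tool(series="0.03 0.3 0 0 0 0 0.5;0.03 0.3 0 0 0 0 0.5;0.03 0.3 0 0 0 0 0.5;0.03 0.3 0 0 0 0 0.5;0.03 0.3 0 0 0 0 0.5;0.03 0.3 0 0 0 0 0.5;0.03 0.3 0 0 0 0 0.5;0.03 0.3 0 0 0 0 0.5")

```text
t: 24.67
tcp_pos: [0.5548, -0.1264, 0.2493]
orientation: [0.0, 1.0, -0.003, 0.0]
contact_force: [-0.6, -1.1, -0.6]
finger_gap: 0.0475
```

```bash
python3 look.py c9.png .455 .313 .12; python3 -c "
from h import *
for n in('scene','top'): print(n,'stem',circ(n,(.454,.313,.163),.006),'rim',circ(n,(.454,.313,.145),.029)) 
for n in('scene','top'): print(n,'brim',circ(n,(.4195,-.316,.0),.0365),'knob',circ(n,(.4195,-.316,.056),.009))"
```

```text
[ 0.5548 -0.1264  0.2493] 24.6667 0.04748446627689394
scene tcp px [233.6 189.3]
top tcp px [390.3 225.2]
scene stem [493.7 156.2 500.8 161.5] rim [477.5 153.4 511.3 178.7]
top stem [138.5 288.2 145.1 294.9] rim [129.2 275.8 160.8 307.6]
scene brim [131.2 207.5 169.5 238.2] knob [138.  201.1 147.9 208.8]
top brim [452.3 285.9 487.6 321.4] knob [472.7 299.3 481.8 308.5]
```

View pics/c9.png

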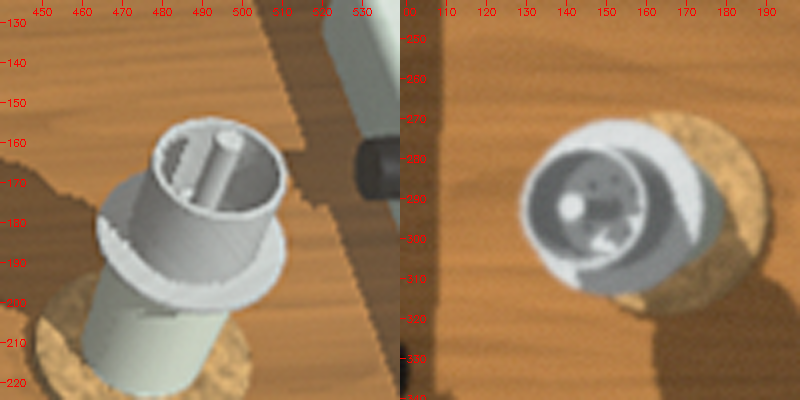

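servo_tool(series="-0.135 0.191 0 0 0 -0.3 0.5;-0.135 0.191 0 0 0 -0.3 0.5;-0.135 0.191 0 0 0 -0.3 0.5;-0.135 0.191 0 0 0 -0.3 0.5;-0.135 0.191 0 0 0 -0.3 0.5;-0.135 0.191 0 0 0 -0.3 0.5;-0.135 0.191 0.05 0 0 -0.3 0.5;-0.135 0.191 0.09 0 0 -0.3 0.5")

```text
t: 25.43
tcp_pos: [0.4201, -0.3146, 0.1671]
orientation: [0.001, 1.0, -0.0, 0.003]
contact_force: [2.4, 0.4, -1.8]
finger_gap: 0.0472
```

servo_tool(series="0 0 0.03 0 0 0 0.5;0 0 0.06 0 0 0 0.5;0 0 0.07 0 0 0 0.5;0 0 0.07 0 0 0 0.5;0 0 0.07 0 0 0 0.5")

```text
t: 25.85
tcp_pos: [0.4213, -0.3143, 0.0981]
orientation: [0.001, 1.0, 0.0, 0.003]
contact_force: [-0.1, 0.3, 0.6]
finger_gap: 0.0468
```

```bash
python3 look.py c10.png .42 -.316 .05
```

```text
[ 0.4213 -0.3143  0.0981] 25.85 0.046812768072127676
scene tcp px [137.7 191.3]
top tcp px [482.3 303.2]
```

View pics/c10.png

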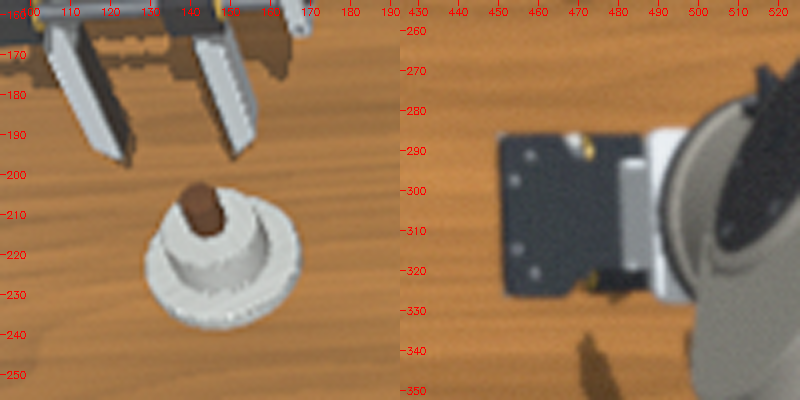

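servo_tool(series="-0.0015 0.0025 0.015 0.1 -0.3 0 0.5;-0.0015 0.0025 0.03 0.1 -0.3 0 0.5;-0.0015 0.0025 0.045 0.1 -0.3 0 0.5;-0.0015 0.0025 0.055 0.1 -0.3 0 0.5;-0.0015 0.0025 0.058 0.1 -0.3 0 0.5;-0.0015 0.0025 0.058 0.1 -0.3 0 0.5;-0.0015 0.0025 0.058 0.1 -0.3 0 0.5")

```text
t: 26.53
tcp_pos: [0.4211, -0.318, 0.0416]
orientation: [0.001, 1.0, -0.0, 0.002]
contact_force: [0.1, 0.3, -0.5]
finger_gap: 0.0471
```

servo_tool(series="0 0 0 0 0 0 0.65;0 0 0 0 0 0 0.7;0 0 0 0 0 0 0.75;0 0 0 0 0 0 0.8;0 0 0 0 0 0 0.85;0 0 0 0 0 0 0.9;0 0 0 0 0 0 0.95;0 0 0 0 0 0 0.95")

```text
t: 27.2
tcp_pos: [0.4212, -0.318, 0.0418]
orientation: [0.001, 1.0, -0.0, 0.002]
contact_force: [-0.9, 0.3, 6.0]
finger_gap: 0.0176
```

servo_tool(series="0 0 -0.01 0 0 0 0.95;0 0 -0.03 0 0 0 0.95;0 0 -0.06 0 0 0 0.95;0 0 -0.1 0 0 0 0.95;0 0 -0.14 0 0 0 0.95;0 0 -0.18 0 0 0 0.95;0.02 -0.03 -0.21 0 0 0 0.95;0.04 -0.06 -0.21 0 0 0 0.95")

```text
t: 27.87
tcp_pos: [0.4611, -0.2602, 0.258]
orientation: [0.003, 1.0, -0.003, 0.005]
contact_force: [1.2, -0.0, -1.3]
finger_gap: 0.0175
```

servo_tool(series="0.02 -0.03 0 0 0 0 0.95;0.04 -0.06 0 0 0 0 0.95;0.06 -0.09 0 0 0 0 0.95;0.08 -0.12 0 0 0 0 0.95;0.1 -0.155 0 0 0 0 0.95;0.1 -0.19 0 0 0 0 0.95;0.1 -0.23 0 0 0 0 0.95;0.1 -0.26 0 0 0 0 0.95")

```text
t: 28.53
tcp_pos: [0.5623, 0.0024, 0.2578]
orientation: [0.003, 1.0, -0.002, 0.005]
contact_force: [0.6, -0.4, -0.7]
finger_gap: 0.0172
```

servo_tool(series="0 -0.03 0 0 0 0 0.95;-0.01 -0.065 0 0 0 0 0.95;-0.02 -0.1 0 0 0 0 0.95;-0.03 -0.135 0 0 0 0 0.95;-0.04 -0.17 0 0 0 0 0.95;-0.05 -0.2 0 0 0 0 0.95;-0.06 -0.22 0 0 0 0 0.95;-0.06 -0.23 0 0 0 0 0.95")

```text
t: 29.2
tcp_pos: [0.5011, 0.2358, 0.2566]
orientation: [0.003, 1.0, -0.0, 0.005]
contact_force: [0.4, 0.4, -0.8]
finger_gap: 0.0172
```

servo_tool(series="-0.018 -0.03 0 0.3 -0.5 0 0.95;-0.036 -0.06 0 0.3 -0.5 0 0.95;-0.045 -0.077 0 0.3 -0.5 0 0.95;-0.045 -0.077 0 0.3 -0.5 0 0.95;-0.045 -0.077 0.015 0.3 -0.5 0 0.95;-0.045 -0.077 0.03 0.3 -0.5 0 0.95;-0.045 -0.077 0.03 0.3 -0.5 0 0.95;-0.045 -0.077 0.03 0.3 -0.5 0 0.95")

```text
t: 29.87
tcp_pos: [0.4566, 0.3117, 0.2258]
orientation: [0.0, 1.0, -0.001, 0.0]
contact_force: [-0.3, -0.1, -0.3]
finger_gap: 0.0176
```

```bash
python3 look.py c11.png .455 .313 .16; python3 -c "
from h import *
z=monitor.get_obs()['tcp_pos'][2]-.0418
for x in (.451,.454,.457): print(z,'brim',circ('scene',(x,.313,z),.0365),circ('scene',(x,.313,z+.01),.0365))"
```

```text
[0.4566 0.3117 0.2258] 29.8667 0.01755111689005186
scene tcp px [507.7 133.7]
top tcp px [130.5 289.6]
0.18492470689457563 brim [478.5 132.9 522.5 165.1] [479.9 128.6 524.4 161. ]
0.18492470689457563 brim [478.9 134.1 523.  166.5] [480.4 129.9 525.  162.4]
0.18492470689457563 brim [479.3 135.4 523.6 167.9] [480.8 131.2 525.5 163.8]
```

View pics/c11.png

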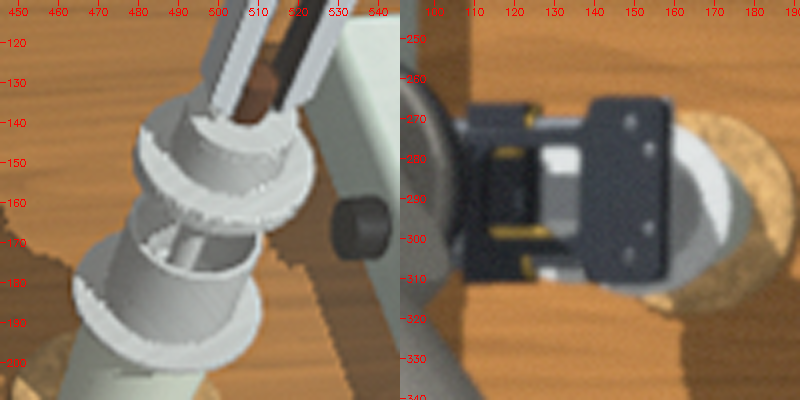

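servo_tool(series="-0.0015 -0.001 0.005 0 0 0 0.95;-0.0015 -0.001 0.012 0 0 0 0.95;-0.0015 -0.001 0.019 0 0 0 0.95;-0.0015 -0.001 0.026 0 0 0 0.95;-0.0015 -0.001 0.032 0 0 0 0.95;-0.0015 -0.001 0.036 0 0 0 0.95;-0.0015 -0.001 0.038 0 0 0 0.95;-0.0015 -0.001 0.038 0 0 0 0.95")

```text
t: 30.63
tcp_pos: [0.4554, 0.3133, 0.1882]
orientation: [-0.0, 1.0, -0.001, 0.0]
contact_force: [0.1, 0.1, -0.8]
finger_gap: 0.0178
```

servo_tool(series="0 0 0.001 0 0 0 0.95;0 0 0.002 0 0 0 0.95;0 0 0.003 0 0 0 0.95;0 0 0.004 0 0 0 0.95;0 0 0.005 0 0 0 0.95;0 0 0.005 0 0 0 0.95")

```text
t: 31.13
tcp_pos: [0.4553, 0.3133, 0.183]
orientation: [0.0, 1.0, -0.001, 0.0]
contact_force: [0.3, -0.4, -1.3]
finger_gap: 0.0174
```

servo_tool(series="0 0 0.0005 0 0 0 0.95;0 0 0.001 0 0 0 0.95;0 0 0.0015 0 0 0 0.95;0 0 0.002 0 0 0 0.95;0 0 0.0024 0 0 0 0.95;0 0 0.0024 0 0 0 0.95")

```text
t: 31.63
tcp_pos: [0.4553, 0.3133, 0.1805]
orientation: [0.0, 1.0, -0.001, 0.0]
contact_force: [-0.6, -0.1, -1.0]
finger_gap: 0.0175
```

servo_tool(series="0 0 0.0004 0 0 0 0.95;0 0 0.0008 0 0 0 0.95;0 0 0.0008 0 0 0 0.95")

```text
t: 31.88
tcp_pos: [0.4554, 0.3134, 0.1799]
orientation: [-0.0, 1.0, -0.001, 0.0]
contact_force: [-0.9, -0.3, 1.3]
finger_gap: 0.0175
```

servo_tool(series="0 0 0.0004 0 0 0 0.95;0 0 0.0004 0 0 0 0.85;0 0 0 0 0 0 0.8;0 0 0 0 0 0 0.7;0 0 0 0 0 0 0.6;0 0 0 0 0 0 0.5;0 0 0 0 0 0 0.5;0 0 0 0 0 0 0.5")

```text
t: 32.55
tcp_pos: [0.4554, 0.3134, 0.1799]
orientation: [0.0, 1.0, -0.001, 0.0]
contact_force: [-0.6, -0.3, -0.6]
finger_gap: 0.0462
```

servo_tool(series="0 0 -0.01 0 0 0 0.5;0 0 -0.03 0 0 0 0.5;0 0 -0.06 0 0 0 0.5;0 0 -0.09 0 0 0 0.5;0.01 0.03 -0.1 0 0 0 0.5;0.03 0.06 -0.1 0 0 0 0.5;0.05 0.1 -0.1 0 0 0 0.5;0.07 0.13 -0.1 0 0 0 0.5")

```text
t: 33.22
tcp_pos: [0.5255, 0.1815, 0.2813]
orientation: [-0.0, 1.0, -0.0, 0.001]
contact_force: [-0.1, -0.0, 0.4]
finger_gap: 0.0472
```

servo_tool(series="0.03 0.2 0 0 0 0 0.5;0.03 0.2 0 0 0 0 0.5;0.03 0.2 0 0 0 0 0.5;0.03 0.2 0 0 0 0 0.5;0.03 0.2 0 0 0 0 0.5;0.03 0.2 0 0 0 0 0.5;0.03 0.2 0 0 0 0 0.5;0.03 0.2 0 0 0 0 0.5")

```text
t: 33.88
tcp_pos: [0.5554, -0.018, 0.2819]
orientation: [-0.0, 1.0, -0.0, 0.001]
contact_force: [0.3, 0.2, -0.3]
finger_gap: 0.0469
```

```bash
python3 look.py c12.png .455 .313 .11; python3 -c "
from h import *
for n in('scene','top'): print(n,'knob',circ(n,(.454,.313,.194),.009),'brim',circ(n,(.454,.313,.138),.0365),'flange',circ(n,(.454,.313,.098),.042))
cv2.imwrite('pics/full.png',shot('scene'))"
```

```text
[ 0.5554 -0.018   0.2819] 33.8833 0.046866202916075475
scene tcp px [308.5 170. ]
top tcp px [324.9 223.4]
scene knob [496.9 142.2 507.9 150.2] brim [472.2 153.  514.5 184.8] flange [463.8 165.6 510.8 201.6]
top knob [130.8 286.2 141.1 296.6] brim [126.4 271.9 166.  311.7] flange [130.9 270.  174.8 314.1]
```

View pics/c12.png

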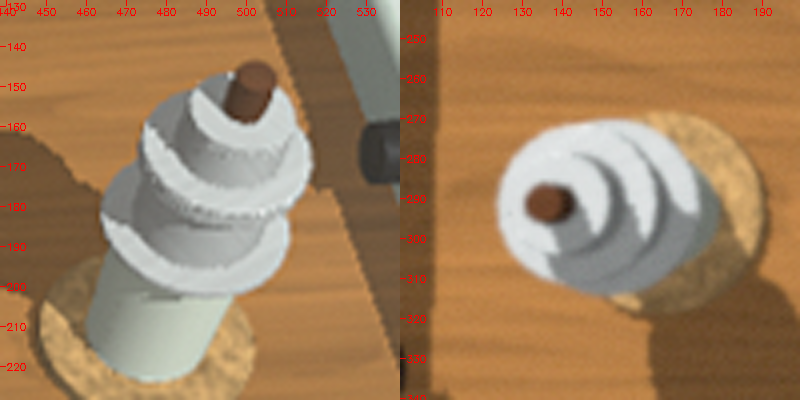

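View pics/full.png

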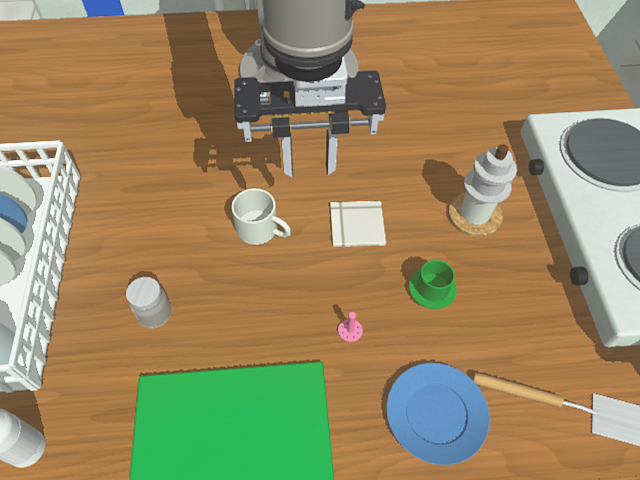

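No views are left. The brim's lower edge read slightly high, so I'll check its height numerically.

```bash
python3 - <<'E'
from h import *
S=cv2.imread("pics/full.png").astype(int)
for c in (488,492,496,500): print(c,[int(v) for v in S[160:206,c].sum(1)//3])
a=np.linspace(0,2*np.pi,721)
def row(z,r,c,x=.4545,y=.313):
    p=np.array([proj("scene",(x+r*np.cos(t),y+r*np.sin(t),z)) for t in a]); m=abs(p[:,0]-c)<.4; return round(p[m,1].max(),1)
for c in (488,492,496,500): print(c,"brim up/low",row(.148,.0365,c),row(.138,.0365,c),"if 7 mm high",row(.155,.0365,c),row(.145,.0365,c),"flange",row(.098,.042,c))
E
```

```text
488 [174, 128, 113, 113, 112, 119, 112, 118, 128, 131, 135, 135, 140, 167, 195, 207, 208, 206, 204, 213, 168, 130, 151, 161, 137, 108, 141, 161, 160, 160, 162, 164, 166, 164, 166, 170, 190, 202, 204, 205, 203, 203, 177, 182, 200, 198]
492 [202, 203, 208, 200, 161, 156, 155, 141, 145, 148, 151, 152, 155, 155, 163, 193, 205, 204, 205, 207, 212, 185, 168, 170, 169, 137, 147, 173, 171, 171, 171, 171, 172, 173, 172, 174, 197, 207, 203, 202, 199, 201, 179, 186, 202, 203]
496 [208, 204, 204, 204, 207, 191, 162, 173, 174, 166, 167, 167, 169, 169, 169, 171, 194, 208, 207, 206, 206, 215, 184, 157, 171, 152, 159, 180, 179, 180, 182, 180, 182, 178, 174, 188, 205, 203, 200, 199, 201, 197, 190, 196, 187, 167]
500 [172, 211, 204, 204, 204, 205, 190, 171, 170, 175, 182, 184, 182, 183, 183, 188, 201, 206, 206, 210, 214, 217, 184, 160, 175, 170, 174, 182, 183, 181, 176, 173, 179, 197, 205, 203, 200, 199, 201, 204, 203, 179, 142, 129, 132, 129]Traceback (most recent call last):
  File "<stdin>", line 7, in <module>
  File "<stdin>", line 6, in row
  File "h.py", line 8, in proj
    p=P(n)@np.append(X,1); return p[:2]/p[2]
      ~^^^
  File "h.py", line 4, in P
    c=imaging.get_calibration(n); return c["camera_matrix"]@np.c_[c["R"],c["t"]]
ValueError: time passes only in moves, steps and waits
```

```bash
python3 - <<'E'
import h; from h import *
M=P("scene"); h.P=lambda n:M
a=np.linspace(0,2*np.pi,721)
def row(z,r,c,x=.4545,y=.313):
    p=np.array([proj("scene",(x+r*np.cos(t),y+r*np.sin(t),z)) for t in a]); m=abs(p[:,0]-c)<.5; return round(p[m,1].max(),1)
for c in (488,492,496,500): print(c,"brim up/low",row(.148,.0365,c),row(.138,.0365,c),"if 7mm high",row(.155,.0365,c),row(.145,.0365,c),"flange",row(.098,.042,c))
E
```

```text
488 brim up/low 179.4 183.6 if 7mm high 176.2 180.7 flange 201.7
492 brim up/low 180.5 184.6 if 7mm high 177.6 181.8 flange 201.9
496 brim up/low 181.1 185.0 if 7mm high 178.3 182.3 flange 201.6
500 brim up/low 181.2 184.9 if 7mm high 178.6 182.3 flange 200.6
```

Edges measured at about 181.5 and 185 match the fully-down lid (181.1/185.0); a lid riding 7 mm high would give 178.3/182.3. The arm is clear of everything, so I'm handing in.

```bash
python3 -c "
from workcell import job,monitor
print(monitor.get_obs()['t'],job.hand_in())"
```

```text
the job is handed in; nothing more can be done
34.0333 None
```

The coffee maker is set up on the cork coaster and handed in at 34 s. I placed the beaker, brewer, press and lid in that order, setting each down slowly until it made light contact (under about 11 N) before letting go.

**Position:** the stack stands at about (0.454, 0.313) m. The beaker is about 1 mm from the coaster's centre, and each part came to rest within about 0.5 mm of its expected height.

**Final pictures:** the brewer's flange is level on the beaker. The press's stem was upright inside the brewer before the lid went on. The gripper is open and well clear, and the mug, jar and look-alikes appear unmoved by eye.

**Checks that disagreed:**
- **Camera agreement:** the two cameras differed by 3–5 mm in x at first, and the heights measured from the two views mostly came out 4–9 mm low. I averaged the positions and used the heights you gave, and the contact heights confirmed those.
- **Lid height:** my first reading of the lid's lower edge looked about 2 pixels high. Pixel values down the image put the edges at rows 181.5 and 185, which matches a fully lowered lid (181.1 and 185.0).

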